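# Spray the nail brush and hold it up to the mirror

## Task

Press the orange nozzle cap of the fixed blue spray bottle right down, to spray the nail brush where it lies in its clear soap tray, and let the cap spring all the way back up. Then pick the nail brush out of the tray and hold it in the air in front of the tipped round mirror for a look at the bristles: brush centred on the glass, bristle tips about 12 cm off the glass and squarely facing it, the brush's long side level across the mirror. Finish while still holding it there, still and touching nothing but the fingers; do not touch the mirror, and leave the tray and all the other things where they stand.

Things in the scene. Friction and masses are not known exactly. Their poses are not given: they have to be found in the camera images.
- spray_bottle: Blue spray bottle, 62 mm in diameter, fixed to the board on a 90 mm square steel foot. Origin: centre of the underside of the foot; z up; the nozzle points along its -x axis, towards the soap tray.
- spray_cap (a joint): Travel of the orange sprung nozzle cap, in m: 0 = up, 0.010 = fully down (hard stop). It springs back by itself; it takes 2 N to start and 7 N to bottom out. Pressed right down means past about 0.007.
- spray_cap_top (a point): Centre of the flat top of the orange nozzle cap, a disc 32 mm in diameter and 22 mm high; 190 mm above the board when up, it moves down with the cap. A small nozzle block juts 32 mm from its centre along -x, its top 5 mm below the cap's top.
- soap_tray: Loose clear plastic open soap tray, 92 mm (x) by 126 mm (y), 20 mm high, walls and floor 4 mm. Origin: centre of its underside. It stands on the board about 16 cm in front of the spray nozzle.
- nail_brush: Wooden nail brush (50 to 100 g) lying bristles down in the soap tray, about along its long side. Origin: centre of the bristle tips, its underside; x along its 95 mm length, y across its 40 mm width, z from bristles to wooden back. Stiff cream bristles, 80 x 30 mm, from z = 0 to 16 mm; wooden back, 95 x 40 mm, from z = 16 to 40 mm, edges rounded 6 mm; grip the wood across its width.
- mirror: Round table mirror on a steel foot (130 mm in diameter, 12 mm high) and a short post, fixed to the board. Origin: centre of the underside of the foot; the mirror looks up and along its -x axis.
- mirror_glass: The mirror's round plate, pale blue-grey glass 142 mm in diameter in a white frame 160 mm in diameter, centre 80 mm above the board, tipped back so that it faces 60 degrees above level. Origin: centre of the glass surface; z points straight out of the glass (up and towards the robot's side), x up along the slope of the glass, y level across the glass.
- closed_soap_box: Bystander: closed clear soap box, 96 x 130 mm, 36 mm high, origin under its centre.
- hair_clip: Bystander: aluminium hair clip, 62 x 12 mm, 13 mm high, origin under its centre.
- pumice: Bystander: grey pumice stone, 85 x 50 x 30 mm, origin under its centre.
- jar: Bystander: closed white plastic jar with a green cap, 64 mm in diameter, 75 mm high, origin under its centre.
- tumbler: Bystander: yellow plastic tumbler, 70 mm in diameter, 95 mm high, origin under its centre.
- toothbrush_holder: Bystander: white ceramic toothbrush holder, 72 mm in diameter, 100 mm high, with two toothbrushes reaching 180 mm high, origin under its centre.

How it is judged:
By the outcome, as a careful person would: the job done as asked, in the order asked, and still so for the second after the job is handed in, while the arm keeps its last pose, push and grip.
It also fails if it takes over 56 s, if anything falls off the work surface, if the arm or the gripper's body presses on something with over 40 N, if the wrist force passes 120 N, or if a joint passes its speed limit or range.

## Robot

A 6-joint arm with a two-finger parallel gripper is mounted at the origin on the work surface. World frame = base frame: x ahead of the robot, y to its left, z up, the work surface at z = 0. Lengths are in m, angles in rad, forces in N, time in s.
With the tool pointing down it reaches from about 0.275 to 0.825 m from the base axis. Payload 4.9 kg.
Tool frame: the origin (TCP) lies on the mounting face of the last link; the fingertips stand 173 mm ahead of it and the grasp point (between the pads) lies 155 mm ahead of it; z points along the fingers, y is the line along which they close (so a half turn about z gives the same grasp; the last joint's range is limited). The gripper opens to 85 mm and grips with 20 to 120 N. Pads are 22 mm wide; open, the fingers measure 114 mm over their backs; the gripper's body (76 mm by 85 mm) begins 54 mm behind the grasp point. The pads swing forward as they close: fully open they stand 13 mm farther back than shut.
Start: joints at [-1.421, 0.326, -0.193, 1.052, 0, 1.437], TCP at [0.154, -0.528, 0.405] pointing down, gripper open.
Joint ranges: [-2.65, 2.65], [-0.97, 1.79], [-1.3, 1.35], [-1.93, 2.1], [-1.47, 1.37], [-3.14, 3.14]. Speed limits (rad/s): [2.57, 2.57, 3.14, 3.14, 3.14, 3.14].

## Interface

Orientations are given as [roll, pitch, yaw] about the fixed x, y, z axes, in that order (R = Rz(yaw) Ry(pitch) Rx(roll)).
In Python, from cell import telemetry, optics, r, models gives the robot as it stands.
- The arm moves only by the tool jog_arm, never from a script. Its argument "rows" is a list of rows, each an object with "linear": the shift along the world's x, y, z as a fraction of full scale, a list of three; "yaw": the turn about the world's z as a fraction of full scale; "hand": the opening, from -1 (shut) to 1 (fully open). In form: [{"linear": [tx, ty, tz], "yaw": yaw, "hand": hand}, ...]. A call has 1 to 12 rows; each row shifts and turns the commanded pose from where the row before left it; what a row does not reach is not made up. Full scale, the value 1, is 60 mm for a shift and 8 degrees for a turn. A row lasts 1/8 s, in which the tool goes at most 62.5 mm and 10.7 degrees, less where a joint would pass 70% of its speed; a pose out of reach is approached as far as the arm can. A call with a number of a shift or a turn outside -1 to 1 is refused whole. A call with a gripper value outside its range is refused whole. The fingers move at their own pace and stop on an object; "newtons" is the grip in N (left out, the last holds). Time passes only in rows, so rows that do not move let the fingers close. It gives the time, the measured TCP pose, the force, the opening and the grip force at its end, in the units of the state.
- telemetry.get_obs(): the state, without advancing time (a new reading comes with each control period).
- optics.read_camera(name): name is "side" or "top" or "wrist"; returns a dict with "pixels" (384x512x3 uint8, blue, green, red), "vertical_fov" (degrees; the focal length in pixels is half the picture's height over the tangent of half this angle, whatever the lens; pixels are square), "cx", "cy" (the principal point, pixels), "extrinsics" (4x4, takes a point from camera to world coordinates); the wrist camera has in their place "T_tool_cam" (4x4, takes a point from camera to tool coordinates, whose origin is the TCP and whose axes are the flange's). Camera axes: x right, y up, looking along -z (the intrinsics and any distortion apply to the point x, -y, -z); pixel columns grow to the right and rows downward; lengths in m; the calibration is good to about 2 mm. A picture is of the moment at which its call begins: read the wrist's pose just before it. There is no depth.
- r.close_job(): hands the job in; it is judged then, once.
Trained networks look in a picture, given as the dict that the camera call returned (one of the last four; its "shot" number tells which), for a name from the list of things; names that differ only in an ending like _2 or _b are one class to them, and where a whole thing is asked for, a point or a joint stands for the part that bears it (a point fixed in the world has none). Each returns a list of dicts, best first, with "confidence" (0 to 1); they miss things now and then, are a little off and sometimes report something else, mostly with a low value. They report only what shows in the picture. A call takes as long as a camera call.
- models.search_frame(picture, label): "centre" ([row, column] in pixels, amid what is visible of it).
- models.pinpoint(picture, label): "centre" ([row, column] in pixels: a listed point, or the origin of a listed thing).
The state is a dict: "t": time; "joint_positions": joint angles; "joint_vel": joint speeds; "joint_torque": joint torques, N m; "tcp_pos": TCP position; "tcp_rot": TCP orientation; "ft_force": force on the tool from outside, world axes, zero at the start; "ft_torque": the same for the moment, N m; "finger_gap": opening from 0.0 (shut) to 1.0 (fully open); "grasp_force": force on a finger pad.
Only numpy, scipy, OpenCV 4.12 (cv2) and the standard library are available. Lean on these libraries where they do the work, as an engineer would, in place of code of your own. Each camera call takes 0.05 s, during which the arm holds its last target. There are 200 camera calls.

## Working session

There is one attempt and no reset: what is moved stays moved. The work goes in short steps, Python scripts to look and compute and a tool call to move; the robot and the scene stay as the last step left them, time stands still between calls to the robot, and variables do not carry over. Pictures are saved under pics/ and viewed, at most 10 in all, crops included, and the job is handed in when it is done.

Besides the shell and the picture viewer there is one more tool, called after "Request:" as name(argument=value, ...) on one line, values as JSON. jog_arm: Moves the arm, as the interface text tells. Its arguments: {"type":"object","properties":{"rows":{"type":"array"},"newtons":{"type":"number"}},"required":["rows"]}

```bash
ls -la; mkdir -p pics; cat > h.py <<'E'
import numpy as np, cv2
from scipy.spatial.transform import Rotation as Ro
from cell import telemetry, optics, r, models
def cam(n):
    o=telemetry.get_obs(); p=optics.read_camera(n)
    if n=="wrist":
        T=np.eye(4);T[:3,:3]=Ro.from_euler('xyz',o['tcp_rot']).as_matrix();T[:3,3]=o['tcp_pos'];p['E']=T@np.array(p['T_tool_cam'])
    else: p['E']=np.array(p['extrinsics'])
    return p
def ray(p,rc):
    f=192/np.tan(np.radians(p['vertical_fov'])/2)
    d=np.array([(rc[1]-p['cx'])/f,-(rc[0]-p['cy'])/f,-1]); d=p['E'][:3,:3]@d
    return p['E'][:3,3],d/np.linalg.norm(d)
def onz(p,rc,z):
    o,d=ray(p,rc); return o+d*(z-o[2])/d[2]
def tri(rs):
    A=sum(np.eye(3)-np.outer(d,d) for o,d in rs); b=sum((np.eye(3)-np.outer(d,d))@o for o,d in rs)
    x=np.linalg.solve(A,b); return x,[np.linalg.norm(np.cross(x-o,d)) for o,d in rs]
E
python3 - <<'E'
from h import *
print(telemetry.get_obs()); print([x for x in dir(r) if x[0]!='_'],[x for x in dir(models) if x[0]!='_'])
P={n:cam(n) for n in("top","side")}
for n,p in P.items():
    cv2.imwrite(f'pics/{n}0.png',p['pixels']); print(n,p.keys(),p['vertical_fov'],p['cx'],p['cy'],p['E'].round(3).tolist(),p.get('distortion'))
for l in "spray_bottle spray_cap_top soap_tray nail_brush mirror mirror_glass closed_soap_box hair_clip pumice jar tumbler toothbrush_holder".split():
    rs=[];s=l
    for n,p in P.items():
        q=models.pinpoint(p,l)
        s+=f" {n}:"+str([(np.round(a['centre']).astype(int).tolist(),round(a['confidence'],2)) for a in q[:2]])
        if q: rs.append(ray(p,q[0]['centre']))
    if len(rs)==2: x,e=tri(rs); s+=f" {x.round(3)} {np.round(e,3)}"
    print(s)
E
```

```text
total 12
drwxr-xr-x  3 agent agent 4096 Nov 29 19:29 .
drwxr-xr-x 23 root  root  4096 Nov 29 19:29 ..
drwxr-xr-x  2 agent agent 4096 Nov 29 19:29 pics
{'t': 0.0, 'joint_positions': array([-1.42117159e+00,  3.26942629e-01, -1.93587814e-01,  1.05196508e+00,
       -2.89240320e-05,  1.43657736e+00]), 'joint_vel': array([-0.0025827 , -0.00101342, -0.00125257, -0.00121036,  0.00151801,
        0.00097057]), 'joint_torque': array([ 2.96919779e-04, -4.43400264e+01,  2.62440383e+01,  1.53671141e-02,
       -3.73728278e-05, -6.36663788e-07]), 'tcp_pos': array([ 0.15398176, -0.52771613,  0.40390075]), 'tcp_rot': array([-3.13990487e+00, -1.98716523e-04,  2.83843552e-01]), 'ft_force': array([ 0.11498296, -0.44604573, -0.31441462]), 'ft_torque': array([0.03796315, 0.033537  , 0.04225553]), 'grasp_force': 0.0, 'finger_gap': 0.9992057087565628}
['PlanningError', 'close_job'] ['pinpoint', 'search_frame']
top dict_keys(['pixels', 'vertical_fov', 'cx', 'cy', 'extrinsics', 'shot', 'E']) 44.36333223501957 254.56104701356384 190.87108678392562 [[-0.002, 0.998, -0.066, 0.447], [-1.0, -0.003, -0.012, 0.002
[... 855 characters left out ...]
 0.003]
mirror_glass top:[([176, 340], 0.65), ([223, 257], 0.62)] side:[([251, 221], 0.67), ([226, 285], 0.34)] [ 0.606 -0.278  0.09 ] [0. 0.]
closed_soap_box top:[([186, 124], 0.74)] side:[([146, 310], 0.82)] [0.576 0.503 0.015] [0.007 0.007]
hair_clip top:[([223, 415], 0.62)] side:[([306, 132], 0.58), ([176, 300], 0.49)] [ 0.444 -0.56   0.017] [0.004 0.004]
pumice top:[([153, 256], 0.73), ([224, 106], 0.63)] side:[]
jar top:[([152, 254], 0.72)] side:[([226, 286], 0.84), ([214, 256], 0.34)] [ 0.706  0.021 -0.009] [0.007 0.007]
tumbler top:[([185, 264], 0.84)] side:[([216, 254], 0.73)] [ 0.58  -0.014  0.012] [0.004 0.004]
toothbrush_holder top:[([179, 337], 0.66), ([222, 257], 0.57)] side:[]
```

```bash
cd pics; python3 -c "
import cv2
a=cv2.imread('top0.png');b=cv2.imread('side0.png')
cv2.imwrite('a.png',cv2.resize(a[90:290,70:440],None,fx=2.1,fy=2.1,interpolation=2));cv2.imwrite('b.png',cv2.resize(b[80:340,90:400],None,fx=2.3,fy=2.3,interpolation=2))"
```

```text
(no output)
```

View pics/a.png

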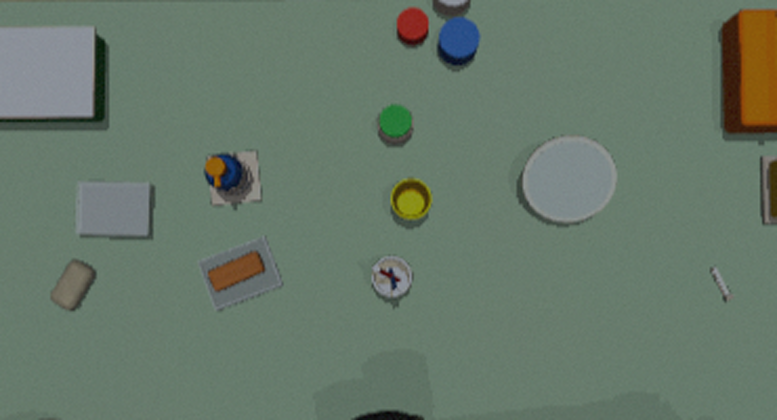

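View pics/b.png

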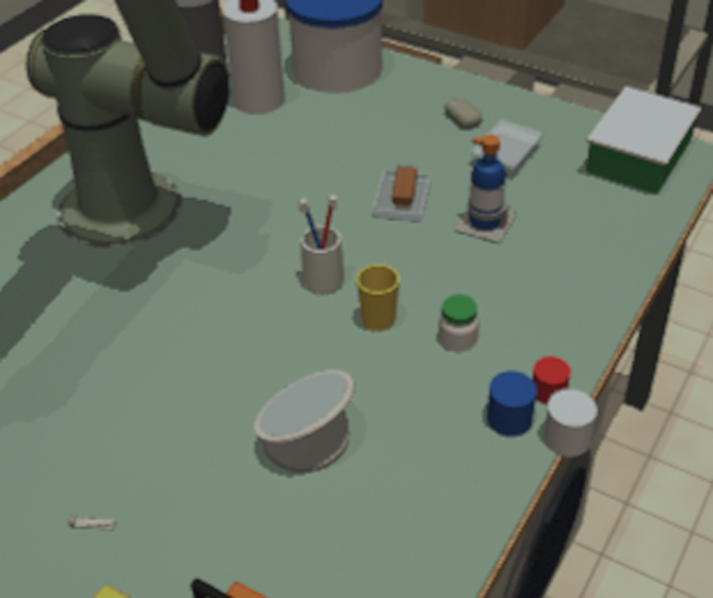

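Request:
jog_arm(rows=[{"linear": [0.45, 1, 0.2], "yaw": 1, "hand": -1}, {"linear": [0.45, 1, 0.2], "yaw": 1, "hand": -1}, {"linear": [0.45, 1, 0.2], "yaw": 1, "hand": -1}, {"linear": [0.45, 1, 0], "yaw": 1, "hand": -1}, {"linear": [0.45, 1, 0], "yaw": 1, "hand": -1}, {"linear": [0.45, 1, 0], "yaw": 1, "hand": -1}, {"linear": [0.45, 1, 0], "yaw": 1, "hand": -1}, {"linear": [0.45, 1, 0], "yaw": 1, "hand": -1}, {"linear": [0.45, 1, 0], "yaw": 1, "hand": -1}, {"linear": [0.45, 1, 0], "yaw": 1, "hand": -1}, {"linear": [0.45, 1, 0], "yaw": 1, "hand": -1}, {"linear": [0.45, 1, 0], "yaw": 1, "hand": -1}])

```text
t: 2.8
tcp_pos: [0.4611, 0.1554, 0.4386]
tcp_rot: [3.141, 0.001, 1.964]
ft_force: [0.9, -0.8, 1.0]
finger_gap: 0.001
grasp_force: 0.0
```

```bash
cat > w.py <<'E'
from h import *
import sys,pickle,os
n=sys.argv[1]
o=telemetry.get_obs(); p=cam("wrist")
print(o['tcp_pos'].round(4),o['tcp_rot'].round(3),o['joint_positions'].round(2))
cv2.imwrite(f'pics/{n}.png',p['pixels'])
D=pickle.load(open('d.pkl','rb')) if os.path.exists('d.pkl') else {}
for l in sys.argv[2:]:
    q=models.pinpoint(p,l)
    if q and q[0]['confidence']>.4: D.setdefault(l,[]).append(ray(p,q[0]['centre']))
    s=l+' '+str([(np.round(a['centre']).tolist(),round(a['confidence'],2)) for a in q[:2]])
    if len(D.get(l,[]))>1: x,e=tri(D[l]); s+=f' tri {x.round(4)} {np.round(e,4)}'
    print(s)
pickle.dump(D,open('d.pkl','wb'))
E
python3 w.py w1 spray_cap_top spray_bottle soap_tray nail_brush; python3 -c "
from h import *
p=cam('wrist');print(np.round(p['T_tool_cam'],3),p['vertical_fov'])"
```

```text
[0.4611 0.1554 0.4386] [3.141e+00 1.000e-03 1.964e+00] [ 0.17  0.19 -0.29  1.09 -0.    1.35]
spray_cap_top []
spray_bottle [([100.0, 421.0], 0.66)]
soap_tray [([52.0, 297.0], 0.93)]
nail_brush [([50.0, 301.0], 0.62), ([97.0, 423.0], 0.19)]
[[ 0.     0.959  0.283  0.071]
 [ 1.    -0.    -0.    -0.001]
 [-0.     0.283 -0.959  0.031]
 [ 0.     0.     0.     1.   ]] 61.98776315556319
```

Request:
jog_arm(rows=[{"linear": [0.5, 1, 0.3], "yaw": 1, "hand": -1}, {"linear": [0.5, 0.9, 0.3], "yaw": 1, "hand": -1}, {"linear": [0.5, 0.5, 0.3], "yaw": 1, "hand": -1}, {"linear": [0, 0, 0], "yaw": 1, "hand": -1}, {"linear": [0, 0, 0], "yaw": 0, "hand": -1}])

```text
t: 3.72
tcp_pos: [0.547, 0.2881, 0.49]
tcp_rot: [-3.141, -0.0, 2.514]
ft_force: [-0.7, -0.7, -0.0]
finger_gap: -0.003
grasp_force: 0.0
```

```bash
python3 w.py w2 spray_cap_top spray_bottle soap_tray nail_brush
```

```text
[0.547  0.2881 0.49  ] [-3.141 -0.     2.514] [ 0.37  0.42  0.17  1.32 -0.    0.99]
spray_cap_top [([238.0, 316.0], 0.72)]
spray_bottle [([186.0, 295.0], 0.91)] tri [ 0.6355  0.2957 -0.0267] [0.0011 0.0011]
soap_tray [([93.0, 216.0], 0.81)] tri [0.4562 0.2827 0.0023] [0.0017 0.0017]
nail_brush [([93.0, 221.0], 0.73)] tri [ 0.4596  0.2876 -0.001 ] [0.0022 0.0022]
```

View pics/w2.png

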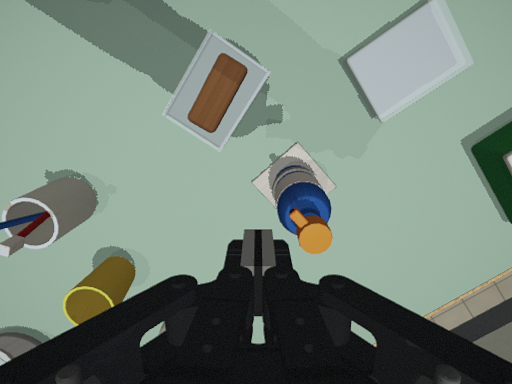

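```bash
python3 - <<'E'
from h import *
def blob(p,sel=0):
    h=cv2.cvtColor(p['pixels'],cv2.COLOR_BGR2HSV); return h
R=[]
for n in("wrist","side","top"):
    p=cam(n)
    for l in("spray_cap_top","spray_bottle"):
        q=models.pinpoint(p,l)
        if q: print(n,l,q[0]['centre'],q[0]['confidence'],onz(p,q[0]['centre'],.19 if 'cap' in l else 0).round(4))
        if q and 'cap' in l: R.append(ray(p,q[0]['centre']))
    if n=="wrist":
        print('disc',onz(p,(238,316),.19))
        for rc in [(142,297),(183,252),(186,336)]: print('foot corner',onz(p,rc,.004).round(4))
        b=p['pixels'];h=blob(p)
        print('brushpix')
        m=cv2.inRange(h,(5,90,40),(15,255,255)); m[180:]=0;m[:40]=0
        rect=cv2.minAreaRect(cv2.findNonZero(m)); print(rect)
        box=[onz(p,(c[1],c[0]),.04)[:2] for c in cv2.boxPoints(rect)]; print(np.round(box,4), np.round(np.mean(box,0),4))
for a in (R[:2],R): print(tri(a))
E
```

```text
wrist spray_cap_top [241.6, 315.5] 0.55 [0.6256 0.2963 0.19  ]
wrist spray_bottle [185.8, 292.5] 0.67 [0.6257 0.2945 0.    ]
disc [0.62280551 0.29861663 0.19      ]
foot corner [0.5744 0.3365 0.004 ]
foot corner [0.5858 0.2487 0.004 ]
foot corner [0.6626 0.347  0.004 ]
brushpix
((216.7235107421875, 93.39620208740234), (32.72404479980469, 75.47205352783203), 28.70595359802246)
[[0.4576 0.2352]
 [0.4225 0.3213]
 [0.4574 0.339 ]
 [0.495  0.2527]] [0.4581 0.287 ]
side spray_cap_top [142.0, 301.7] 0.58 [0.6242 0.2839 0.19  ]
side spray_bottle [178.0, 300.7] 0.77 [0.6282 0.2899 0.    ]
top spray_cap_top [170.9, 172.0] 0.39 [0.6174 0.2971 0.19  ]
top spray_bottle [174.9, 181.1] 0.8 [0.6229 0.2987 0.    ]
(array([0.62408149, 0.29350259, 0.18562853]), [np.float64(0.004107877858138474), np.float64(0.004107877858138628)])
(array([0.62154364, 0.29564988, 0.18544587]), [np.float64(0.005696991798596409), np.float64(0.003942855167794003), np.float64(0.004337522348750865)])
```

Request:
jog_arm(rows=[{"linear": [0.64, 0.08, 0], "yaw": -0.97, "hand": -1}, {"linear": [0.64, 0.08, -0.3], "yaw": -0.97, "hand": -1}, {"linear": [0, 0, -0.7], "yaw": -0.97, "hand": -1}, {"linear": [0, 0, -0.7], "yaw": -0.97, "hand": -1}, {"linear": [0, 0, -0.2], "yaw": 0, "hand": -1}, {"linear": [0, 0, 0], "yaw": 0, "hand": -1}])

```text
t: 5.18
tcp_pos: [0.6234, 0.2993, 0.376]
tcp_rot: [-3.141, -0.0, 1.978]
ft_force: [-0.3, -1.0, 1.1]
finger_gap: 0.001
grasp_force: 0.0
```

```bash
python3 w.py w3 spray_cap_top; python3 - <<'E'
from h import *
p=cam('side'); cv2.imwrite('pics/s1.png',cv2.resize(p['pixels'][80:220,230:380],None,fx=4,fy=4,interpolation=2))
E
python3 -c "
import cv2
a=cv2.resize(cv2.imread('pics/w3.png'),(746,560));cv2.imwrite('pics/c.png',a)
b=cv2.imread('pics/s1.png');import numpy as np
c=np.zeros((560,800,3),np.uint8);c[:300,:400]=cv2.resize(cv2.imread('pics/w3.png'),(400,300));c[:400,400:]=cv2.resize(b,(400,373))[:400] if 0 else cv2.copyMakeBorder(cv2.resize(b,(400,373)),0,27,0,0,0);cv2.imwrite('pics/c.png',c)"
```

```text
[0.6234 0.2993 0.376 ] [-3.141 -0.     1.978] [ 0.34  0.61  0.19  1.15 -0.    1.5 ]
spray_cap_top [([237.0, 258.0], 0.65), ([166.0, 256.0], 0.42)] tri [0.6235 0.2976 0.19  ] [0.0001 0.0001]
```

View pics/c.png

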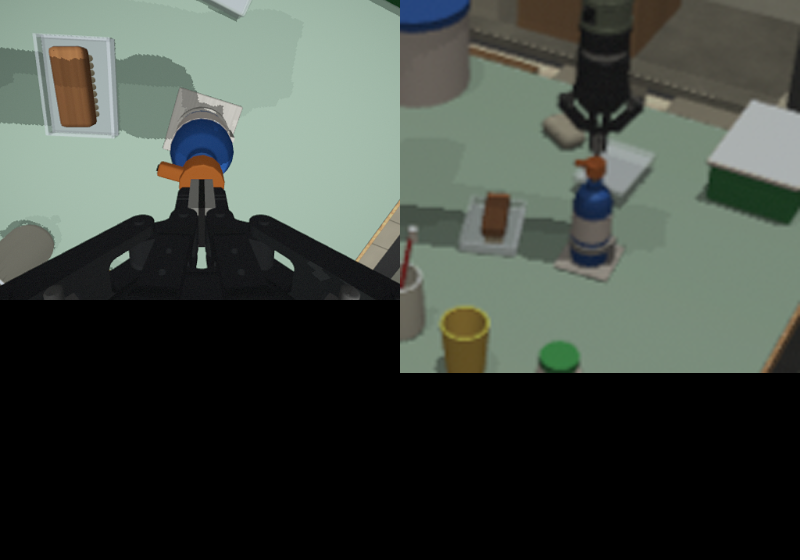

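Request:
jog_arm(rows=[{"linear": [0, 0, -0.2], "yaw": 0, "hand": -1}, {"linear": [0, 0, -0.1], "yaw": 0, "hand": -1}, {"linear": [0, 0, -0.05], "yaw": 0, "hand": -1}, {"linear": [0, 0, 0], "yaw": 0, "hand": -1}])

```text
t: 5.82
tcp_pos: [0.6238, 0.2993, 0.3559]
tcp_rot: [3.14, 0.0, 1.976]
ft_force: [0.3, 0.5, 6.1]
finger_gap: 0.004
grasp_force: 2.8
```

Request:
jog_arm(rows=[{"linear": [0, 0, -0.04], "yaw": 0, "hand": -1}, {"linear": [0, 0, 0], "yaw": 0, "hand": -1}, {"linear": [0, 0, 0], "yaw": 0, "hand": -1}])

```text
t: 6.2
tcp_pos: [0.6238, 0.2993, 0.354]
tcp_rot: [3.139, 0.0, 1.976]
ft_force: [0.0, 0.1, 6.4]
finger_gap: -0.0
grasp_force: 3.3
```

Request:
jog_arm(rows=[{"linear": [0, 0, -0.035], "yaw": 0, "hand": -1}, {"linear": [0, 0, 0], "yaw": 0, "hand": -1}, {"linear": [0, 0, 0], "yaw": 0, "hand": -1}])

```text
t: 6.58
tcp_pos: [0.6236, 0.2993, 0.3534]
tcp_rot: [3.138, 0.0, 1.976]
ft_force: [-2.4, -0.3, 12.6]
finger_gap: -0.001
grasp_force: 6.5
```

Request:
jog_arm(rows=[{"linear": [0, 0, 0.3], "yaw": 0, "hand": -1}, {"linear": [0, 0, 0.9], "yaw": 0, "hand": -1}, {"linear": [0, 0, 0.4], "yaw": 0, "hand": 0}, {"linear": [-0.8, 0, 0], "yaw": 0, "hand": 1}, {"linear": [-0.8, -0.1, 0], "yaw": 0, "hand": 1}, {"linear": [-0.6, -0.1, -0.3], "yaw": 0, "hand": 1}, {"linear": [0, 0, 0], "yaw": 0, "hand": 1}, {"linear": [0, 0, 0], "yaw": 0, "hand": 1}])

```text
t: 7.58
tcp_pos: [0.492, 0.2874, 0.4289]
tcp_rot: [3.14, 0.0, 1.976]
ft_force: [0.7, -0.7, -0.4]
finger_gap: 1.0
grasp_force: 0.0
```

```bash
rm d.pkl; python3 w.py w4 soap_tray nail_brush; python3 - <<'E'
from h import *
p=cam('wrist')
h=cv2.cvtColor(p['pixels'],cv2.COLOR_BGR2HSV)
m=cv2.inRange(h,(3,90,40),(16,255,255)); n,lab,st,c=cv2.connectedComponentsWithStats(m)
for i in range(1,n):
    if st[i][4]>500:
        rect=cv2.minAreaRect(cv2.findNonZero((lab==i).astype(np.uint8)));print(rect)
        for z in(.036,.04):
            box=[onz(p,(c[1],c[0]),z)[:2] for c in cv2.boxPoints(rect)]; print(z,np.round(box,4).tolist(), np.round(np.mean(box,0),4))
E
```

```text
[0.492  0.2874 0.4289] [3.14  0.    1.976] [ 0.4   0.35 -0.1   1.12 -0.    1.56]
soap_tray []
nail_brush [([142.0, 235.0], 0.86)]
((229.16636657714844, 145.48611450195312), (82.75287628173828, 35.17986297607422), 88.80650329589844)
0.036 [[0.4217, 0.3219], [0.4569, 0.3378], [0.4951, 0.2514], [0.4573, 0.2342]] [0.4577 0.2863]
0.04 [[0.4222, 0.3222], [0.457, 0.338], [0.4947, 0.2525], [0.4573, 0.2355]] [0.4578 0.287 ]
((412.49053955078125, 242.99205017089844), (55.462379455566406, 42.758426666259766), 39.98688888549805)
0.036 [[0.6712, 0.2492], [0.6804, 0.3002], [0.7535, 0.2801], [0.7464, 0.2265]] [0.7129 0.264 ]
0.04 [[0.6689, 0.2503], [0.678, 0.3008], [0.7503, 0.2809], [0.7433, 0.2279]] [0.7101 0.265 ]
```

View pics/w4.png

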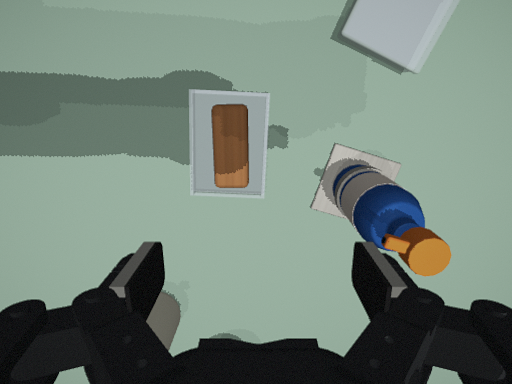

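Request:
jog_arm(newtons=50, rows=[{"linear": [-0.56, 0, -0.3], "yaw": 0, "hand": 0.4}, {"linear": [0, 0, -0.9], "yaw": 0, "hand": 0.4}, {"linear": [0, 0, -0.9], "yaw": 0, "hand": 0.4}, {"linear": [0, 0, -0.9], "yaw": 0, "hand": 0.4}, {"linear": [0, 0, -0.3], "yaw": 0, "hand": 0.4}, {"linear": [0, 0, 0], "yaw": 0, "hand": 0.4}])

```text
t: 8.52
tcp_pos: [0.4579, 0.2869, 0.2289]
tcp_rot: [-3.138, 0.0, 1.976]
ft_force: [-0.4, 0.9, 1.0]
finger_gap: 0.701
grasp_force: 0.0
```

```bash
python3 w.py w5
```

```text
[0.4579 0.2869 0.2289] [-3.138  0.     1.976] [ 0.42  0.49 -0.44  0.64 -0.    1.59]
```

View pics/w5.png

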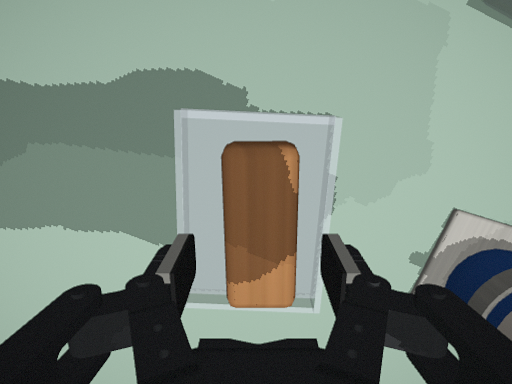

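Request:
jog_arm(newtons=50, rows=[{"linear": [0, 0, -0.4], "yaw": 0, "hand": 0.4}, {"linear": [0, 0, -0.24], "yaw": 0, "hand": 0.4}, {"linear": [0, 0, 0], "yaw": 0, "hand": 0.1}, {"linear": [0, 0, 0], "yaw": 0, "hand": -0.3}, {"linear": [0, 0, 0], "yaw": 0, "hand": -1}, {"linear": [0, 0, 0], "yaw": 0, "hand": -1}, {"linear": [0, 0, 0], "yaw": 0, "hand": -1}])

```text
t: 9.45
tcp_pos: [0.4582, 0.2874, 0.1928]
tcp_rot: [3.14, -0.0, 1.976]
ft_force: [-0.0, -1.0, 5.5]
finger_gap: 0.456
grasp_force: 52.1
```

Request:
jog_arm(rows=[{"linear": [0, 0, 0.2], "yaw": 0, "hand": -1}, {"linear": [0, 0, 0.6], "yaw": 0, "hand": -1}, {"linear": [0, 0, 0.9], "yaw": 0, "hand": -1}, {"linear": [0, 0, 0.9], "yaw": 0, "hand": -1}, {"linear": [0, 0, 0.9], "yaw": 0, "hand": -1}, {"linear": [0, 0, 0.4], "yaw": 0, "hand": -1}, {"linear": [0, 0, 0], "yaw": 0, "hand": -1}])

```text
t: 10.32
tcp_pos: [0.4582, 0.2874, 0.4284]
tcp_rot: [3.137, -0.0, 1.976]
ft_force: [-0.7, 0.2, -0.2]
finger_gap: 0.459
grasp_force: 51.4
```

```bash
python3 - <<'E'
from h import *
for n in("side","top"):
    p=cam(n)
    for l in ("mirror","mirror_glass","nail_brush"):
        q=models.pinpoint(p,l); print(n,l,[(x['centre'],round(x['confidence'],2),onz(p,x['centre'],{'mirror':0,'mirror_glass':.08}.get(l,.25)).round(3)) for x in q[:1]])
    cv2.imwrite(f'pics/{n}2.png',p['pixels'])
a=cv2.imread('pics/side2.png')[60:300,100:400]; b=cv2.imread('pics/top2.png')[120:230,280:400]
c=np.zeros((590,790,3),np.uint8);c[:312,:390]=cv2.resize(a,(390,312));c[:358,395:785]=cv2.resize(b,(390,358));cv2.imwrite('pics/c2.png',c)
E
```

```text
side mirror [([265.9, 227.1], 0.86, array([ 0.614, -0.262,  0.   ]))]
side mirror_glass [([253.8, 219.6], 0.75, array([ 0.603, -0.284,  0.08 ]))]
side nail_brush [([118.5, 267.6], 0.71, array([0.468, 0.285, 0.25 ]))]
top mirror []
top mirror_glass [([175.7, 338.7], 0.66, array([ 0.61 , -0.277,  0.08 ]))]
top nail_brush [([217.9, 175.7], 0.65, array([0.46 , 0.272, 0.25 ]))]
```

View pics/c2.png

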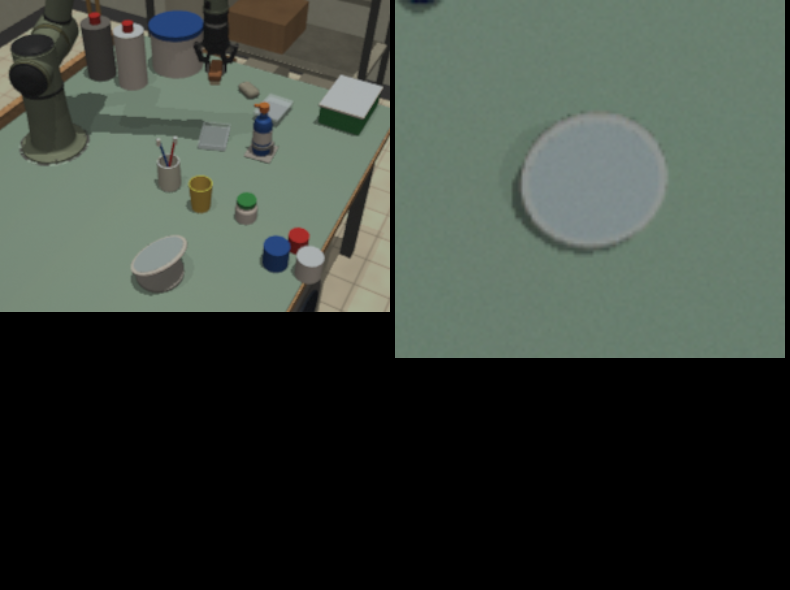

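Request:
jog_arm(rows=[{"linear": [0, -0.6, 0.2], "yaw": -0.2, "hand": -1}, {"linear": [0.1, -0.9, 0.2], "yaw": -0.5, "hand": -1}, {"linear": [0.1, -0.9, 0.1], "yaw": -0.5, "hand": -1}, {"linear": [0.1, -0.9, 0], "yaw": -0.5, "hand": -1}, {"linear": [0.1, -0.9, 0], "yaw": -0.5, "hand": -1}, {"linear": [0.1, -0.9, 0], "yaw": -0.5, "hand": -1}, {"linear": [0.1, -0.9, 0], "yaw": -0.2, "hand": -1}, {"linear": [0.1, -0.9, 0], "yaw": 0, "hand": -1}, {"linear": [0, -0.9, 0], "yaw": 0, "hand": -1}, {"linear": [0, -0.8, 0], "yaw": 0, "hand": -1}, {"linear": [0, -0.6, 0], "yaw": 0, "hand": -1}, {"linear": [0, 0, 0], "yaw": 0, "hand": -1}])

```text
t: 12.22
tcp_pos: [0.4996, -0.2673, 0.4551]
tcp_rot: [-3.141, -0.0, 1.567]
ft_force: [-0.6, 0.2, -0.7]
finger_gap: 0.456
grasp_force: 51.4
```

```bash
python3 w.py w6 mirror_glass mirror nail_brush; python3 - <<'E'
from h import *
for n in ("top","side"): 
    p=cam(n); cv2.imwrite(f'pics/{n}3.png',p['pixels'])
b=np.zeros((384,800,3),np.uint8); b[:,:512]=cv2.imread('pics/w6.png'); b[:216,512:]=cv2.resize(cv2.imread('pics/side3.png'),(288,216)); cv2.imwrite('pics/c3.png',b)
E
```

```text
[ 0.4996 -0.2673  0.4551] [-3.141 -0.     1.567] [-0.62  0.33 -0.06  1.18 -0.    0.95]
mirror_glass [([177.0, 356.0], 0.62)]
mirror [([160.0, 339.0], 0.59)]
nail_brush [([234.0, 258.0], 0.67)] tri [0.4892 0.659  2.2873] [0.0145 0.0145]
```

View pics/c3.png

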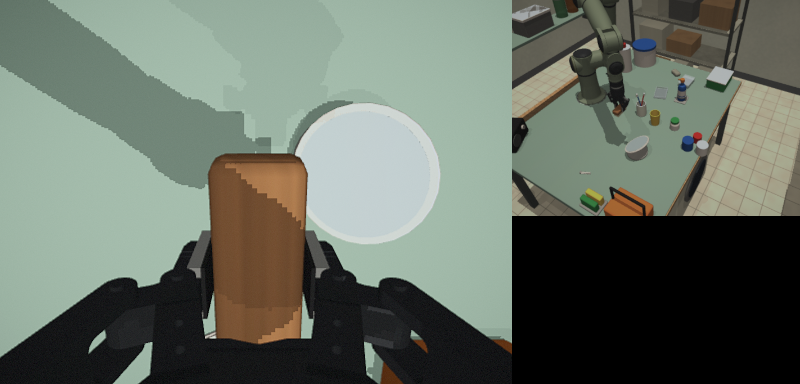

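```bash
cat > fit.py <<'E'
from h import *
from scipy.optimize import least_squares
P={}
for n,c0 in (("wrist",(173,367)),("top",(176,339)),("side",(254,220))):
    p=cam(n); im=cv2.cvtColor(p['pixels'],cv2.COLOR_BGR2LAB).astype(int)
    # glass: pale, a near neutral; board greenish (a<128)
    board=np.median(im[150:200,40:90].reshape(-1,3),0) if n=="wrist" else im[200,300]
    m=((im[...,1]>=123)&(im[...,0]>120)).astype(np.uint8)
    m=cv2.morphologyEx(m,cv2.MORPH_OPEN,np.ones((3,3)))
    _,lab,st,_=cv2.connectedComponentsWithStats(m,connectivity=4); i=lab[c0]
    c=max(cv2.findContours((lab==i).astype(np.uint8),0,1)[0],key=cv2.contourArea)
    print(n,i,st[i],board,cv2.fitEllipse(c)); P[n]=(p,cv2.fitEllipse(cv2.convexHull(c)))
    w=p['pixels'].copy(); cv2.drawContours(w,[c],-1,(0,0,255),1); cv2.imwrite(f'pics/f_{n}.png',w)
def proj(p,X):
    E=p['E']; f=192/np.tan(np.radians(p['vertical_fov'])/2); Y=(X-E[:3,3])@E[:3,:3]
    return np.c_[p['cx']+f*Y[:,0]/-Y[:,2],p['cy']-f*Y[:,1]/-Y[:,2]]
def frame(az,el):
    z=np.array([np.cos(el)*np.cos(az),np.cos(el)*np.sin(az),np.sin(el)]);y=np.cross([0,0,1],z);y/=np.linalg.norm(y)
    return np.cross(y,z),y,z
def res(q,names):
    x,y,z=frame(q[3],q[4]); t=np.linspace(0,2*np.pi,40)[:,None]
    X=q[:3]+.08*(np.cos(t)*x+np.sin(t)*y); o=[]
    for n in names:
        p,e=P[n]; u=(proj(p,X)-e[0])@np.array([[np.cos(np.radians(e[2])),-np.sin(np.radians(e[2]))],[np.sin(np.radians(e[2])),np.cos(np.radians(e[2]))]])
        a,b=e[1][0]/2,e[1][1]/2; o.append((np.hypot(u[:,0]/a,u[:,1]/b)-1)*a)
    return np.concatenate(o)
for names in (["wrist"],["wrist","top"],["top","side"],["wrist","top","side"]):
    s=least_squares(res,[.61,-.278,.08,np.pi,np.pi/3],args=(names,)); print(names,s.x[:3].round(4),np.degrees(s.x[3:]).round(2),np.sqrt(np.mean(s.fun**2)).round(2))
E
python3 fit.py
```

```text
wrist 1 [  295   107   143   140 15510] [187. 117. 133.] ((367.1799621582031, 176.0767059326172), (136.773193359375, 143.54708862304688), 144.62168884277344)
top 172 [ 319  154   45   42 1280] [122 119 133] ((339.4323425292969, 173.39596557617188), (36.48237609863281, 45.35934066772461), 57.146026611328125)
side 21 [201 241  43  31 871] [146 118 135] ((222.1444549560547, 256.1325378417969), (22.060678482055664, 47.46419906616211), 60.68721008300781)
['wrist'] [ 0.6114 -0.2852  0.0765] [175.56  60.55] 0.0
['wrist', 'top'] [ 0.6119 -0.2852  0.0758] [175.38  60.78] 0.51
['top', 'side'] [ 0.6133 -0.2834  0.077 ] [178.25  61.35] 0.34
['wrist', 'top', 'side'] [ 0.6119 -0.2852  0.0762] [176.32  61.52] 0.44
```

Request:
jog_arm(rows=[{"linear": [0.88, -0.47, 0], "yaw": -0.6, "hand": -1}, {"linear": [0.88, -0.47, 0], "yaw": -0.6, "hand": -1}, {"linear": [0.88, -0.47, 0], "yaw": -0.6, "hand": -1}, {"linear": [0.88, -0.47, 0], "yaw": -0.6, "hand": -1}, {"linear": [0.88, -0.47, 0], "yaw": -0.6, "hand": -1}, {"linear": [0.88, -0.47, 0], "yaw": -0.5, "hand": -1}])

```text
t: 13.42
tcp_pos: [0.7472, -0.3973, 0.4422]
tcp_rot: [3.098, 0.004, 1.141]
ft_force: [66.9, -41.8, 29.8]
finger_gap: 0.461
grasp_force: 51.7
```

Request:
jog_arm(rows=[{"linear": [0.88, -0.47, 0], "yaw": 0, "hand": -1}, {"linear": [0, 0, 0], "yaw": 0, "hand": -1}])

```text
t: 13.68
tcp_pos: [0.763, -0.4056, 0.4225]
tcp_rot: [3.063, 0.007, 1.143]
ft_force: [0.0, -0.6, -0.5]
finger_gap: 0.454
grasp_force: 52.0
```

```bash
python3 -c "
from h import *
o=telemetry.get_obs();print(o['joint_positions'].round(3),o['tcp_pos'],o['tcp_rot'],np.hypot(*o['tcp_pos'][:2]))"
```

```text
[-0.575  1.136  1.344  1.701  0.004  1.424] [ 0.76297727 -0.40556148  0.42247065] [3.0632353  0.00716537 1.14346562] 0.8640685302386142
```

Request:
jog_arm(rows=[{"linear": [-0.26, 0.14, 0], "yaw": 0, "hand": -1}, {"linear": [-0.26, 0.14, 0], "yaw": 0, "hand": -1}, {"linear": [0, 0, 0], "yaw": 0, "hand": -1}])

```text
t: 14.05
tcp_pos: [0.7339, -0.3901, 0.4304]
tcp_rot: [3.057, 0.008, 1.143]
ft_force: [-0.5, 0.7, -1.4]
finger_gap: 0.456
grasp_force: 52.0
```

Request:
jog_arm(rows=[{"linear": [0.26, -0.14, 0.05], "yaw": 0, "hand": -1}, {"linear": [0.26, -0.14, 0.05], "yaw": 0, "hand": -1}, {"linear": [0.35, -0.19, 0.1], "yaw": 0, "hand": -1}, {"linear": [0.35, -0.19, 0.1], "yaw": 0, "hand": -1}, {"linear": [0.35, -0.19, 0.1], "yaw": 0, "hand": -1}, {"linear": [0.35, -0.19, 0.1], "yaw": 0, "hand": -1}])

```text
t: 14.8
tcp_pos: [0.7806, -0.4161, 0.4285]
tcp_rot: [2.974, 0.015, 1.142]
ft_force: [0.7, 1.1, 0.3]
finger_gap: 0.46
grasp_force: 52.6
```

Request:
jog_arm(rows=[{"linear": [0.35, -0.19, 0.1], "yaw": -0.4, "hand": -1}, {"linear": [0.44, -0.24, 0.12], "yaw": -0.35, "hand": -1}, {"linear": [0.53, -0.28, 0.15], "yaw": 0, "hand": -1}, {"linear": [0.53, -0.28, 0.15], "yaw": 0, "hand": -1}, {"linear": [0.53, -0.28, 0.15], "yaw": 0, "hand": -1}, {"linear": [0.53, -0.28, 0.15], "yaw": 0, "hand": -1}])

```text
t: 15.55
tcp_pos: [0.8212, -0.4377, 0.4157]
tcp_rot: [2.821, 0.013, 1.038]
ft_force: [-0.7, 0.2, -1.7]
finger_gap: 0.461
grasp_force: 52.6
```

Request:
jog_arm(rows=[{"linear": [0.53, -0.28, 0.15], "yaw": 0, "hand": -1}, {"linear": [0.53, -0.28, 0.15], "yaw": 0, "hand": -1}, {"linear": [0.53, -0.28, 0.15], "yaw": 0, "hand": -1}, {"linear": [0.53, -0.28, 0.15], "yaw": 0, "hand": -1}])

```text
t: 16.05
tcp_pos: [0.8507, -0.4529, 0.4081]
tcp_rot: [2.708, 0.012, 1.038]
ft_force: [0.3, 0.6, -1.1]
finger_gap: 0.459
grasp_force: 52.6
```

```bash
python3 -c "
from h import *
o=telemetry.get_obs();print(o['joint_positions'].round(3),o['tcp_pos'],o['tcp_rot'])"
```

```text
[-0.566  1.181  1.348  1.304  0.004  1.535] [ 0.85067903 -0.45285709  0.40810669] [2.70809936 0.01151263 1.0383782 ]
```

Request:
jog_arm(rows=[{"linear": [0.53, -0.28, 0.15], "yaw": 0, "hand": -1}, {"linear": [0.53, -0.28, 0.15], "yaw": 0, "hand": -1}, {"linear": [0.4, -0.21, 0.1], "yaw": 0, "hand": -1}, {"linear": [0, 0, 0], "yaw": 0, "hand": -1}])

```text
t: 16.55
tcp_pos: [0.8705, -0.463, 0.4018]
tcp_rot: [2.632, 0.01, 1.039]
ft_force: [0.5, 0.9, -2.0]
finger_gap: 0.461
grasp_force: 52.6
```

Request:
jog_arm(rows=[{"linear": [0.25, -0.13, 0.06], "yaw": 0, "hand": -1}, {"linear": [0, 0, 0], "yaw": 0, "hand": -1}])

```text
t: 16.8
tcp_pos: [0.874, -0.4647, 0.401]
tcp_rot: [2.619, 0.01, 1.039]
ft_force: [0.6, -0.1, -1.1]
finger_gap: 0.459
grasp_force: 52.6
```

Request:
jog_arm(rows=[{"linear": [-0.3, 0.14, 0.1], "yaw": 0.3, "hand": -1}, {"linear": [-0.6, 0.28, 0.1], "yaw": 0.4, "hand": -1}, {"linear": [-0.8, 0.37, 0.1], "yaw": 0.4, "hand": -1}, {"linear": [-0.8, 0.37, 0], "yaw": 0.4, "hand": -1}, {"linear": [-0.8, 0.37, 0], "yaw": 0.4, "hand": -1}, {"linear": [-0.8, 0.37, 0], "yaw": 0.4, "hand": -1}, {"linear": [-0.8, 0.37, 0], "yaw": 0.4, "hand": -1}, {"linear": [-0.8, 0.37, 0], "yaw": 0.4, "hand": -1}, {"linear": [-0.8, 0.37, 0], "yaw": 0.2, "hand": -1}, {"linear": [-0.4, 0.15, 0], "yaw": 0, "hand": -1}, {"linear": [0, 0, 0], "yaw": 0, "hand": -1}])

```text
t: 18.18
tcp_pos: [0.4711, -0.2811, 0.4195]
tcp_rot: [2.618, 0.012, 1.482]
ft_force: [-0.3, -0.5, -0.2]
finger_gap: 0.455
grasp_force: 52.7
```

```bash
python3 w.py w7 mirror_glass nail_brush; python3 - <<'E'
from h import *
for n in ("top","side"):
    p=cam(n); print(n,[ (q['centre'],q['confidence']) for l in("mirror_glass","nail_brush") for q in models.pinpoint(p,l)[:1]]); cv2.imwrite(f'pics/{n}4.png',p['pixels'])
b=np.zeros((600,800,3),np.uint8); b[:300,:400]=cv2.resize(cv2.imread('pics/w7.png'),(400,300)); b[:300,400:]=cv2.resize(cv2.imread('pics/side4.png')[150:300,130:330],(400,300)); b[300:,:400]=cv2.resize(cv2.imread('pics/top4.png')[110:260,240:440],(400,300));cv2.imwrite('pics/c4.png',b)
E
```

```text
[ 0.4711 -0.2811  0.4195] [2.618 0.012 1.482] [-0.74  0.14 -0.48  0.52  0.3   0.98]
mirror_glass [([152.0, 210.0], 0.94), ([140.0, 188.0], 0.17)] tri [ 0.6036 -0.2815  0.0944] [0.0002 0.0002]
nail_brush [] tri [0.4892 0.659  2.2873] [0.0145 0.0145]
top [([178.9, 341.4], 0.76), ([185.3, 355.5], 0.66)]
side [([211.0, 206.8], 0.71)]
```

View pics/c4.png

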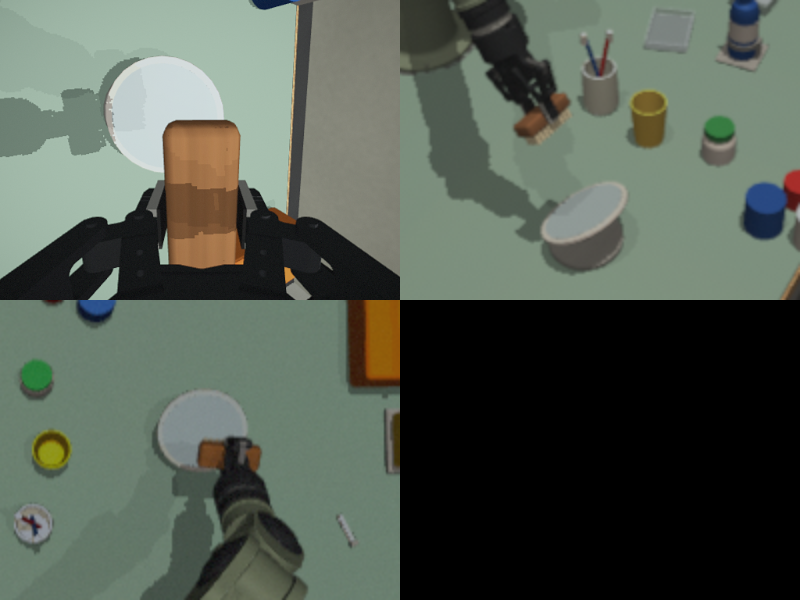

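```bash
cat > fit2.py <<'E'
from h import *
from scipy.optimize import least_squares
from scipy.ndimage import map_coordinates
def wpose(p,pos,rot):
    T=np.eye(4);T[:3,:3]=Ro.from_euler('xyz',rot).as_matrix();T[:3,3]=pos; return dict(p,E=T@np.array(p['T_tool_cam']))
pw,pt,ps=cam("wrist"),cam("top"),cam("side")
V=[('w6',wpose(pw,[.4996,-.2673,.4551],[-3.141,0,1.567])),('w7',wpose(pw,[.4711,-.2811,.4195],[2.618,.012,1.482])),('top0',pt),('side0',ps)]
def proj(p,X):
    E=p['E']; f=192/np.tan(np.radians(p['vertical_fov'])/2); Y=(X-E[:3,3])@E[:3,:3]
    return np.c_[p['cx']+f*Y[:,0]/-Y[:,2],p['cy']-f*Y[:,1]/-Y[:,2]]
def circ(q,R,n=72):
    z=np.array([np.cos(q[4])*np.cos(q[3]),np.cos(q[4])*np.sin(q[3]),np.sin(q[4])]);y=np.cross([0,0,1],z);y/=np.linalg.norm(y);x=np.cross(y,z)
    t=np.linspace(0,2*np.pi,n,endpoint=False)[:,None]; return q[:3]+R*(np.cos(t)*x+np.sin(t)*y)
def fit(names,q):
  for it in range(4):
    obs=[]
    for n,p in V:
        if n not in names: continue
        im=cv2.cvtColor(cv2.imread(f'pics/{n}.png'),cv2.COLOR_BGR2LAB).astype(float); a=cv2.GaussianBlur(im[...,1],(0,0),.7)
        s=np.linspace(.86,1.14,57); C=proj(p,q[None,:3])[0]; U=proj(p,circ(q,.08))
        prof=np.array([map_coordinates(a,[C[1]+k*(U[:,1]-C[1]),C[0]+k*(U[:,0]-C[0])],order=1) for k in s])
        g=-np.diff(prof,axis=0)*1.; 
        # threshold crossing, outward from frame(neutral) to board(green)
        for j in range(len(U)):
            c=[k for k in range(56) if prof[k,j]>=122.5>prof[k+1,j]]
            if len(c)==1 and prof[:5,j].min()>122.5 and prof[:,j].max()<131: 
                k=c[0]+(prof[c[0],j]-122.5)/(prof[c[0],j]-prof[c[0]+1,j]); k=.86+k*.005
                obs.append((p,j,C+k*(U[j]-C),U[j]-C))
    def res(v):
        W=circ(v,.08); return np.array([((proj(p,W[j][None])[0]-u)@d)/np.linalg.norm(d)*np.linalg.norm(d)/60 for p,j,u,d in obs])
    s=least_squares(res,q,loss='soft_l1',f_scale=.5); q=s.x
  print(names,len(obs),q[:3].round(4),np.degrees(q[3:]).round(2),np.sqrt(np.mean(s.fun**2)).round(2)); return q
q0=np.array([.612,-.285,.08,np.radians(176),np.pi/3])
for nm in(['w6'],['w6','w7'],['w6','w7','top0'],['w6','w7','top0','side0']): fit(nm,q0)
E
python3 fit2.py
```

```text
['w6'] 59 [ 0.6112 -0.2857  0.0776] [179.36  62.44] 0.35
['w6', 'w7'] 114 [ 0.6111 -0.2857  0.0775] [180.01  61.87] 0.65
['w6', 'w7', 'top0'] 185 [ 0.6111 -0.2857  0.0775] [180.01  61.96] 0.54
['w6', 'w7', 'top0', 'side0'] 239 [ 0.6112 -0.2857  0.0773] [179.79  62.06] 0.5
```

Request:
jog_arm(rows=[{"linear": [-0.12, 0, -0.3], "yaw": 0.25, "hand": -1}, {"linear": [-0.12, 0, -0.4], "yaw": 0.2, "hand": -1}, {"linear": [0, 0, -0.3], "yaw": 0, "hand": -1}, {"linear": [0, 0, -0.2], "yaw": 0, "hand": -1}, {"linear": [0, 0, 0], "yaw": 0, "hand": -1}, {"linear": [0, 0, 0], "yaw": 0, "hand": -1}])

```text
t: 19.52
tcp_pos: [0.4577, -0.2814, 0.3464]
tcp_rot: [2.619, 0.011, 1.546]
ft_force: [0.2, -1.6, -0.3]
finger_gap: 0.459
grasp_force: 52.6
```

```bash
python3 - <<'E'
from h import *
o=telemetry.get_obs();print(o['tcp_pos'].round(4),o['tcp_rot'].round(4),o['joint_vel'].round(3))
M=Ro.from_euler('xyz',o['tcp_rot']).as_matrix(); T=o['tcp_pos']+.1888*M[:,2]
C=np.array([.611,-.2855,.08]); n=np.array([-.4998,.013,.866]); d=T-C
print('tips',T.round(4),'dist',d@n,'lateral',(d-(d@n)*n).round(4),'ang',np.degrees(np.arccos(-M[:,2]@n)),'x-axis elev',np.degrees(np.arcsin(M[2,0])))
p=cam('wrist')
# predicted brush front end of top face in wrist image vs seen
f=192/np.tan(np.radians(p['vertical_fov'])/2)
Tc=np.linalg.inv(np.array(p['T_tool_cam']))
for x in(.0415,.0475):
  for z in (.149,.155): 
    for y in(-.02,.02):
      Y=(Tc@[x,y,z,1]); print(x,y,z,'row',round(p['cy']-f*Y[1]/-Y[2],1),'col',round(p['cx']+f*Y[0]/-Y[2],1))
h=cv2.cvtColor(p['pixels'],cv2.COLOR_BGR2HSV); m=cv2.inRange(h,(3,90,40),(18,255,255)); 
ys=np.where(m[:,258]>0)[0];print('rows at col258',ys[:3]); xs=np.where(m[200,150:360]>0)[0]+150;print('cols row200',xs[0],xs[-1])
cv2.imwrite('pics/w8.png',p['pixels']); s=cam('side')['pixels'];t=cam('top')['pixels']
b=np.zeros((600,800,3),np.uint8); b[:300,:400]=cv2.resize(p['pixels'],(400,300)); b[:300,400:]=cv2.resize(s[170:290,150:310],(400,300)); b[300:,:400]=cv2.resize(t[110:260,240:440],(400,300));b[300:,400:]=cv2.resize(s,(400,300));cv2.imwrite('pics/c5.png',b)
E
```

```text
[ 0.4577 -0.2814  0.3464] [2.6193 0.0108 1.5464] [-0.    -0.006  0.004 -0.     0.002  0.001]
tips [ 0.5518 -0.2855  0.1828] dist 0.11857547010035194 lateral [ 0.0001 -0.0015  0.0001] ang 0.7011427284152035 x-axis elev -0.6185097445815996
0.0415 -0.02 0.149 row 174.3 col 206.3
0.0415 0.02 0.149 row 174.3 col 311.0
0.0415 -0.02 0.155 row 170.7 col 208.6
0.0415 0.02 0.155 row 170.7 col 308.6
0.0475 -0.02 0.149 row 158.9 col 205.5
0.0475 0.02 0.149 row 158.9 col 311.8
0.0475 -0.02 0.155 row 155.9 col 207.9
0.0475 0.02 0.155 row 155.9 col 309.3
rows at col258 [154 155 156]
cols row200 210 305
```

View pics/c5.png

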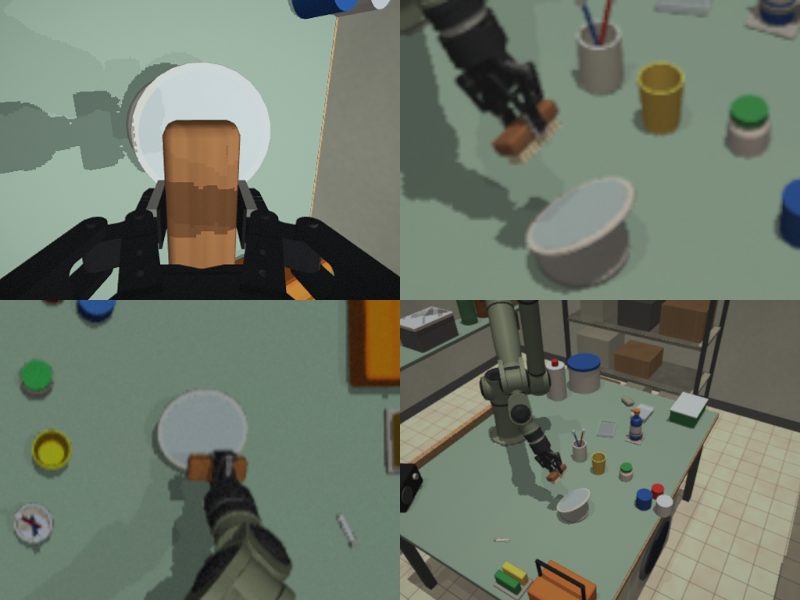

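Request:
jog_arm(rows=[{"linear": [-0.02, 0.02, 0.04], "yaw": 0, "hand": -1}, {"linear": [0, 0, 0], "yaw": 0, "hand": -1}, {"linear": [0, 0, 0], "yaw": 0, "hand": -1}, {"linear": [0, 0, 0], "yaw": 0, "hand": -1}])

```text
t: 20.18
tcp_pos: [0.4561, -0.2799, 0.3481]
tcp_rot: [2.62, 0.01, 1.546]
ft_force: [-0.6, -0.6, -0.7]
finger_gap: 0.457
grasp_force: 52.6
```

```bash
python3 -c "
from h import *
o=telemetry.get_obs();print(o['tcp_pos'],o['tcp_rot'],o['grasp_force']);print(r.close_job())"
```

```text
[ 0.45609532 -0.27994645  0.34807655] [2.62022282 0.01001377 1.54621604] 52.62864947319031
the job is handed in; nothing more can be done
None
```

I handed the job in at about 20 s: I pressed the cap to its hard stop and lifted clear, and the brush is held still over the mirror centre, bristle tips about 12 cm off by my estimate (up to 5 mm less possible), facing the glass within about 2° and its long side level to about 0.6°. The cap's return was not measured.

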